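# Check the seal crimper's hand lever on its stop

## Robot

A 6-joint arm with a two-finger parallel gripper is mounted at the origin on a cart in front of the work surface, level with it; the furniture and walls round the work are solid. World frame = base frame: x ahead of the robot, y to its left, z up, the work surface at z = 0. Lengths are in m, angles in rad, forces in N, time in s.
With the tool pointing down it reaches from about 0.275 to 0.875 m from the base axis. Payload 12.5 kg.
Tool frame: the origin (TCP) lies on the centre line of the jaws, within the pads' length; the fingertips stand 19 mm ahead of it and the grasp point (between the pads) is the TCP (bot.tips_ahead is the distance from the TCP to the fingertips, in m); x points along the fingers, y is the direction in which the jaws open and shut, and the axes are right-handed (so a half turn about x gives the same grasp; the last joint's range is limited). The gripper opens to 85 mm and grips with 20 to 120 N. Pads are 22 mm wide; open, the fingers measure 114 mm over their backs; the gripper's body (76 mm by 85 mm) begins 54 mm behind the grasp point. The pads swing forward as they close: fully open they stand 13 mm farther back than shut.
Start: joints at [1.156, 0.351, 1.652, -0, 1.139, -0.085], TCP at [0.178, 0.52, 0.25] pointing down, gripper open.
Joint ranges: [-2.75, 2.75], [-0.79, 2.1], [0.01, 2.65], [-1.57, 4.71], [0.07, 3.14], [-2.87, 2.87]. Speed limits (rad/s): [2.22, 2.22, 2.79, 3.14, 3.14, 3.14].

## Interface

Orientations are given as a unit quaternion [w, x, y, z].
In Python, from rig import bot, imaging gives the robot as it stands.
- The arm moves only by the tool send_rows, never from a script. Its argument "deltas" is a list of rows, each an object of numbers: "fingers": the opening, from 0 (shut) to 1 (fully open); "x", "y", "z": the shift along the tool's x, y, z in mm; "twist": the turn about the tool's x in degrees. A call has 1 to 12 rows; each row shifts and turns the commanded pose from where the row before left it, along the tool's axes as they then stand; what a row does not reach is not made up. A row lasts 1/8 s, in which the tool goes at most 62.5 mm and 10.7 degrees, less where a joint would pass 70% of its speed; a pose out of reach is approached as far as the arm can. A call is refused whole if a number of a shift passes 62.5 or a number of a turn 10.7, either way. A call with a gripper value outside its range is refused whole. The fingers move at their own pace and stop on an object; "newtons" is the grip in N (left out, the last holds). Time passes only in rows, so rows that do not move let the fingers close. It gives the time, the measured TCP pose, the force and the opening at its end, in the units of the state.
- bot.get_obs(): the state, without advancing time (a new reading comes with each control period).
- imaging.grab_frame(name): name is "scene" or "top" or "wrist"; returns a dict with "frame" (420x560x3 uint8, red, green, blue), "fx", "fy", "cx", "cy" (pixels), "R" (3x3) and "t" (3): a world point X has camera coordinates R X + t. Camera axes: x right, y down, z forward; pixel columns grow to the right and rows downward; lengths in m; the calibration is good to about 2 mm. A picture is of the moment at which its call begins. There is no depth.
- bot.sign_off(): hands the job in, once; it reports no verdict.
Trained networks look in a picture, given as the dict that the camera call returned (one of the last four; its "shot" number tells which), for a name from the list of things; names that differ only in an ending like _2 or _b are one class to them, and where a whole thing is asked for, a point or a joint stands for the part that bears it (a point fixed in the world has none). Each returns a list of dicts, best first, with "score" (0 to 1); they miss things now and then, are a little off and sometimes report something else, mostly with a low value. They report only what shows in the picture. A call takes as long as a camera call.
- imaging.look_for(label, picture): "location" ([x, y, z] in m, in world coordinates, good to about 4 mm: the middle of the surface that is visible of it).
- imaging.regions_of(label, picture): "region" (420x560 bool, what is visible of it).
- imaging.spot_point(label, picture): "location" ([x, y, z] in m, in world coordinates, good to about 4 mm: a listed point, or the origin of a listed thing).
The state is a dict: "clock": time; "joints": joint angles; "qvel": joint speeds; "effort": joint torques, N m; "tcp_pos": TCP position; "eef_rot": TCP orientation; "ft_force": force on the tool from outside, world axes, zero at the start; "ft_torque": the same for the moment, N m; "opening": finger opening in m.
Only numpy, scipy, OpenCV 4.12 (cv2) and the standard library are available. Lean on these libraries where they do the work, as an engineer would, in place of code of your own. Each camera call takes 0.05 s, during which the arm holds its last target. There are 200 camera calls.

## Task

Before the batch of vials is crimped, check that the hand lever of the seal crimper on the bench stops short of the fixed bar: turn the brass safety catch fully off by pushing its yellow post, then press the red lever in towards the black bar with the backs of the fingers until it is firmly up against its stop screw, hold it there for two seconds, and let it come all the way out again. Leave the catch off. Only push and do not force anything: do not grasp the lever, the post or anything else, keep off the black bar, and leave the other things on the bench where they are.

Things in the scene. Friction and masses are not known exactly. Their poses are not given: they have to be found in the camera images.
- crimper: Seal crimper (pliers that close aluminium vial caps) on a grey stand fixed to the bench. Origin on the bench under the lever's pivot, z up. Both handles lie level, mid-height 72 mm, and run from the pivot along +y; the red lever is on the -x side (robot side), the black bar on the +x side, jaws at -y. Stand: 45 mm to -x, +x and +y, 75 mm to -y; the steel head over the pivot is 93 mm high.
- crimper_bar: Fixed black handle (the bar), same frame as crimper. Centre line at x = +16 mm, from the pivot to y = 173 mm, 14 mm thick in x (19 at the flared end), 62 to 82 mm above the bench (84 at the end). Not to be touched.
- lever (a joint): Angle of the red lever about its upright pivot: 0 = fully out, grows as pressed in to the bar. It meets its stop screw at 0.18 to 0.31 rad (as the screw is set), short of the bar. A spring pushes it out: 1.6 N at the press point at rest, 4 to 5 N at the stop, where it is solid. A firm push on the stop is 10 to 15 N in all; over 35 N is too much. With the catch on it jams within 0.1 rad.
- lever_press (a point): Point to push: on the outer (robot side) face of the red grip, at mid-height (72 mm above the bench), 147 mm from the pivot; moves with the lever. Fully out it is at about x = -70, y = +129 mm in crimper's frame and goes 30 to 45 mm in (+x). The grip is 14 mm thick, 20 mm high (z 62 to 82) and runs on 67 mm towards the pivot and 27 mm the other way. Gap to the bar here: 60 mm.
- lever_hinge (a point): Centre of the lever's upright pivot, 72 mm above the bench.
- stop_screw: Steel adjusting screw through the bar, 8 mm thick, 72 mm above the bench; origin at its rounded tip, which points at the lever (-x) and lies at y = 112 mm, x = -25 to -14 mm (its setting) in crimper's frame. Its knurled 19 mm head is on the far side of the bar, reaching to x = +54 mm.
- catch (a joint): Angle of the brass safety catch, a turn button on top of the bar, about its upright pin: 0 = on (its nose hangs in the gap and blocks the lever), 1.15 = fully off, at its end stop; off means beyond 1.0. Stays where it is left (about 2 N at the post to turn it; over 25 N is too much). It turns clockwise seen from above, so the post moves to the pivot and jaws (-y of crimper), then also to -x.
- catch_post (a point): Upright yellow post on the catch's thumb arm, 11 mm thick, 28 mm from the pin; the point is on its axis 107 mm above the bench, the post's top at 117 mm, the brass arm under it at 85 mm. When on, it stands beyond the bar at about x = +44, y = +50 mm in crimper's frame; fully off at about x = +27, y = +24 mm. Moves with the catch.
- catch_hinge (a point): The catch's pin on top of the bar, 80 mm above the bench, at x = +16 mm, y = +50 mm in the frame of crimper.
- vial: Amber glass vial with an aluminium cap, 23 mm across, 54 mm high, standing loose; origin at the centre of its foot. Bystander.
- timer: White bench timer, 60 x 68 x 18 mm, origin under its centre. Bystander.
- forceps: Steel forceps lying on the bench, 126 mm long, 9 mm high, origin under its middle. Bystander.
- slide_pack: Open white pack of glass slides, 60 x 82 x 28 mm, origin under its centre. Bystander.
- cassette_0: Pink tissue cassette with a wax block lying on the bench, 28 x 40 x 8 mm, origin under its centre. Bystander.
- cassette_1: Pink tissue cassette with a wax block lying on the bench, 28 x 40 x 8 mm, origin under its centre. Bystander.
- cassette_4: Yellow tissue cassette with a wax block lying on the bench, 28 x 40 x 8 mm, origin under its centre. Bystander.
- cassette_5: Pale blue tissue cassette with a wax block lying on the bench, 28 x 40 x 8 mm, origin under its centre. Bystander.

How it is judged:
By the outcome, as a careful person would: the job done as asked, in the order asked, and still so for the second after the job is handed in, with the robot touching nothing.
It also fails if it takes over 64 s, if anything falls off the work surface, if the arm or the gripper's body presses on something with over 40 N, if the wrist force passes 120 N, or if a joint passes its speed limit or range.

## Working session

There is one attempt and no reset: what is moved stays moved. The work goes in short steps, Python scripts to look and compute and a tool call to move; the robot and the scene stay as the last step left them, time stands still between calls to the robot, and variables do not carry over. Pictures are saved under pics/ and viewed, about 8 in all and at most 12, crops included, and the job is handed in when it is done.

Besides the shell and the picture viewer there is one more tool, called after ">>>" by a JSON object that holds its "method" and its "body". send_rows: Moves the arm, as the interface text tells. Its arguments: {"type":"object","properties":{"deltas":{"type":"array","items":{"type":"object","properties":{"fingers":{"type":"number"},"x":{"type":"number"},"y":{"type":"number"},"z":{"type":"number"},"twist":{"type":"number"}}}},"newtons":{"type":"number"}},"required":["deltas"]}

```bash
ls; mkdir -p pics
python3 - <<'E'
from rig import bot, imaging
import cv2, numpy as np
o=bot.get_obs()
for k in ("clock","tcp_pos","eef_rot","ft_force","opening"): print(k,o[k])
fs={}
for n in ("scene","top"):
    f=imaging.grab_frame(n); fs[n]=f
    cv2.imwrite(f"pics/{n}0.png",f["frame"][:,:,::-1])
    for l in ("crimper","lever_press","lever_hinge","stop_screw","catch_post","catch_hinge","vial","timer","forceps","slide_pack","cassette_0","cassette_4","cassette_5"):
        r=imaging.spot_point(l,f)
        print(n,l,[(np.round(d["location"],3).tolist(),round(d["score"],2)) for d in r[:2]])
E
```

```text
pics
clock 0.0
tcp_pos [0.17795776 0.52005689 0.24974376]
eef_rot [ 0.69739928  0.11565482  0.69762935 -0.11649675]
ft_force [-0.31548027  0.64339002  0.48616351]
opening 0.08555414029414822
scene crimper [([0.547, -0.082, -0.001], 0.57)]
scene lever_press [([0.47, 0.034, 0.074], 0.79), ([0.665, 0.041, 0.002], 0.47)]
scene lever_hinge [([0.548, -0.089, 0.073], 0.64)]
scene stop_screw [([0.518, 0.028, 0.071], 0.43)]
scene catch_post [([0.589, -0.032, 0.106], 0.6)]
scene catch_hinge [([0.556, -0.037, 0.078], 0.92)]
scene vial [([0.439, -0.317, 0.001], 0.74)]
scene timer [([0.45, 0.217, 0.001], 0.86)]
scene forceps []
scene slide_pack [([0.663, 0.04, 0.005], 0.65), ([0.583, 0.155, 0.001], 0.62)]
scene cassette_0 [([0.582, 0.154, 0.001], 0.62), ([0.528, 0.207, -0.004], 0.49)]
scene cassette_4 [([0.582, 0.154, 0.001], 0.62), ([0.528, 0.207, -0.004], 0.49)]
scene cassette_5 [([0.582, 0.154, 0.001], 0.62), ([0.528, 0.207, -0.004], 0.49)]
top crimper [([0.547, -0.089, -0.002], 0.9)]
top lever_press [([0.467, 0.04, 0.074], 0.63)]
top lever_hinge [([0.547, -0.084, 0.074], 0.94)]
top stop_screw [([0.518, 0.025, 0.074], 0.61)]
top catch_post [([0.59, -0.035, 0.104], 0.5)]
top catch_hinge [([0.558, -0.035, 0.079], 0.84)]
top vial [([0.441, -0.32, -0.004], 0.54)]
top timer [([0.45, 0.218, -0.002], 0.58)]
top forceps [([0.66, 0.04, -0.003], 0.53), ([0.394, -0.203, -0.001], 0.49)]
top slide_pack [([0.664, 0.039, -0.004], 0.58), ([0.548, -0.084, -0.0], 0.53)]
top cassette_0 [([0.529, 0.21, -0.002], 0.8), ([0.541, 0.157, -0.003], 0.76)]
top cassette_4 [([0.529, 0.21, -0.002], 0.8), ([0.541, 0.157, -0.003], 0.76)]
top cassette_5 [([0.529, 0.21, -0.002], 0.8), ([0.541, 0.157, -0.003], 0.76)]
```

View pics/top0.png

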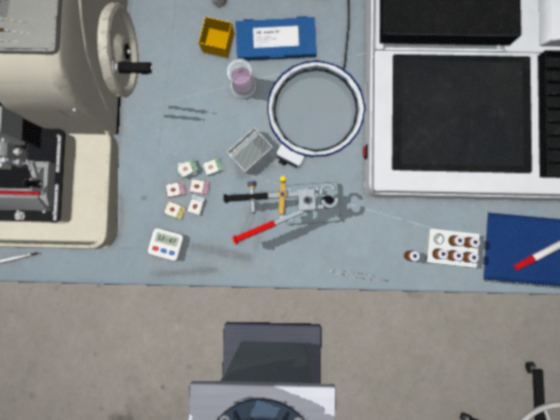

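View pics/scene0.png

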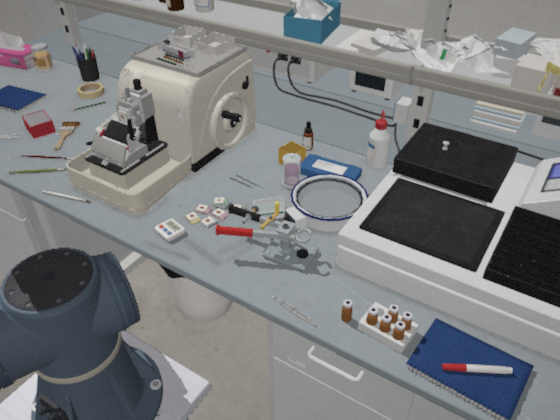

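Run:
```python
from rig import bot
from scipy.spatial.transform import Rotation as R
o=bot.get_obs();q=o["eef_rot"]
print(R.from_quat([q[1],q[2],q[3],q[0]]).as_matrix().round(3), bot.tips_ahead)
```

```text
[[ 0.     0.324  0.946]
 [-0.     0.946 -0.324]
 [-1.    -0.     0.   ]] 0.019
```

The top view shows the crimper pivot at about px (320,198), the red lever tip at (236,240), the yellow post at (283,180) and the bar to the left. The yaw is about +4°. The scene view matches this, with a clear approach from the robot side. First I'll shut the fingers, turn the tool so its heading is about 60°, and move in front for a closer look.

>>> {"method": "send_rows", "body": {"deltas": [{"fingers": 0, "twist": 5.5}, {"fingers": 0, "twist": 5.5}, {"y": -33, "z": 47}, {"y": -33, "z": 47}, {"y": -33, "z": 47}, {"y": -33, "z": 47}, {"y": -33, "z": 47}, {"y": -33, "z": 47}, {"y": -33, "z": 47}, {"y": -33, "z": 47}, {"y": -33, "z": 47}, {"y": -33, "z": 47}]}}

```text
$.deltas[0]: bad value
```

>>> {"method": "send_rows", "body": {"deltas": [{"fingers": 0}, {}, {}]}}

```text
$.deltas[0]: bad value
```

```bash
cat > h.py <<'E'
from rig import bot, imaging
import cv2, numpy as np
from scipy.spatial.transform import Rotation as Rn
def pose():
    o=bot.get_obs();q=o["eef_rot"];M=Rn.from_quat([q[1],q[2],q[3],q[0]]).as_matrix()
    return o,np.array(o["tcp_pos"]),M
def goto(p):
    "total tool-axis shift in mm to world p"
    o,t,M=pose(); return (M.T@(np.array(p)-t)*1000).round(1)
def state():
    o,t,M=pose()
    print("t",round(o["clock"],2),"tcp",(t*1000).round(1),"head",np.degrees(np.arctan2(M[1,1],M[0,1])).round(1),"F",np.round(o["ft_force"],1),"op",round(o["opening"],4))
def pts(cam,labels,save=None):
    f=imaging.grab_frame(cam)
    if save: cv2.imwrite(f"pics/{save}.png",f["frame"][:,:,::-1])
    for l in labels:
        print(cam,l,[((np.array(d["location"])*1000).round(0).tolist(),round(d["score"],2)) for d in imaging.spot_point(l,f)[:2]])
    return f
E
python3 - <<'E'
from h import *
state()
f=pts("wrist",("crimper","lever_press","lever_hinge","stop_screw","catch_post","catch_hinge"),"w1")
def px(X):
    c=f["R"]@np.array(X)+f["t"]; return (f["fx"]*c[0]/c[2]+f["cx"],f["fy"]*c[1]/c[2]+f["cy"])
for X in ((.589,-.034,.117),(.557,-.036,.08),(.547,-.086,.093),(.468,.037,.082)): print(X,np.round(px(X)))
E
```

```text
t 1.4 tcp [178.1 520.4 250.3] head 71.1 F [-0.5 -0.2  0.1] op 0.0855
wrist crimper []
wrist lever_press []
wrist lever_hinge []
wrist stop_screw []
wrist catch_post []
wrist catch_hinge []
(0.589, -0.034, 0.117) [-18. 612.]
(0.557, -0.036, 0.08) [ -9. 560.]
(0.547, -0.086, 0.093) [-52. 576.]
(0.468, 0.037, 0.082) [  1. 508.]
```

View pics/w1.png

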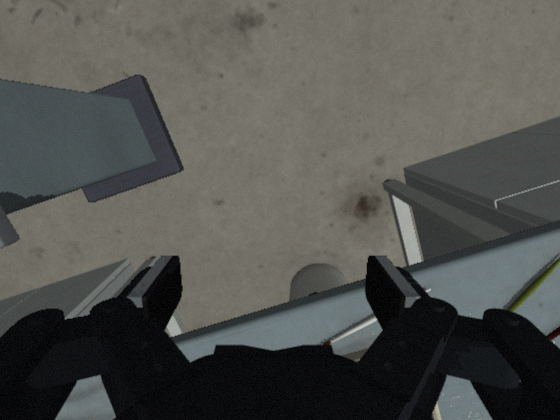

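Both calls were refused, so the picture only shows the start pose, with floor and bench edge and no crimper. I'll try again with every field filled in.

>>> {"method": "send_rows", "body": {"deltas": [{"fingers": 0.0, "x": 0, "y": 0, "z": 0, "twist": 5.5}, {"fingers": 0.0, "x": 0, "y": 0, "z": 0, "twist": 5.5}]}}

```text
clock: 2.0
tcp_pos: [0.1781, 0.5203, 0.2503]
eef_rot: [0.683, 0.183, 0.683, -0.183]
ft_force: [-0.5, 0.0, 0.4]
opening: 0.0515
```

>>> {"method": "send_rows", "body": {"deltas": [{"fingers": 0, "x": 0, "y": -33, "z": 47, "twist": 0}, {"fingers": 0, "x": 0, "y": -33, "z": 47, "twist": 0}, {"fingers": 0, "x": 0, "y": -33, "z": 47, "twist": 0}, {"fingers": 0, "x": 0, "y": -33, "z": 47, "twist": 0}, {"fingers": 0, "x": 0, "y": -33, "z": 47, "twist": 0}, {"fingers": 0, "x": 0, "y": -33, "z": 47, "twist": 0}, {"fingers": 0, "x": 0, "y": -33, "z": 47, "twist": 0}, {"fingers": 0, "x": 0, "y": -33, "z": 47, "twist": 0}, {"fingers": 0, "x": 0, "y": -33, "z": 47, "twist": 0}, {"fingers": 0, "x": 0, "y": -33, "z": 47, "twist": 0}, {"fingers": 0, "x": 0, "y": 0, "z": 0, "twist": 0}]}}

```text
clock: 3.38
tcp_pos: [0.4221, -0.0028, 0.2503]
eef_rot: [0.683, 0.184, 0.683, -0.184]
ft_force: [-0.3, 0.5, -0.6]
opening: -0.0002
```

Run:
```python
from h import *
state()
f=pts("wrist",("crimper","lever_press","lever_hinge","stop_screw","catch_post","catch_hinge"),"w2")
def px(X):
    c=f["R"]@np.array(X)+f["t"]; return (f["fx"]*c[0]/c[2]+f["cx"],f["fy"]*c[1]/c[2]+f["cy"])
for X in ((.589,-.034,.117),(.557,-.036,.08),(.547,-.086,.093),(.468,.037,.082)): print(X,np.round(px(X)))
```

```text
t 3.38 tcp [422.1  -2.8 250.3] head 59.8 F [-0.3  0.5 -0.6] op -0.0002
wrist crimper []
wrist lever_press [([469.0, 38.0, 72.0], 0.78)]
wrist lever_hinge [([548.0, -87.0, 70.0], 0.63)]
wrist stop_screw [([518.0, 20.0, 70.0], 0.76), ([439.0, -316.0, 1.0], 0.41)]
wrist catch_post []
wrist catch_hinge [([583.0, 152.0, -2.0], 0.43)]
(0.589, -0.034, 0.117) [329. 359.]
(0.557, -0.036, 0.08) [308. 313.]
(0.547, -0.086, 0.093) [264. 334.]
(0.468, 0.037, 0.082) [331. 214.]
```

View pics/w2.png

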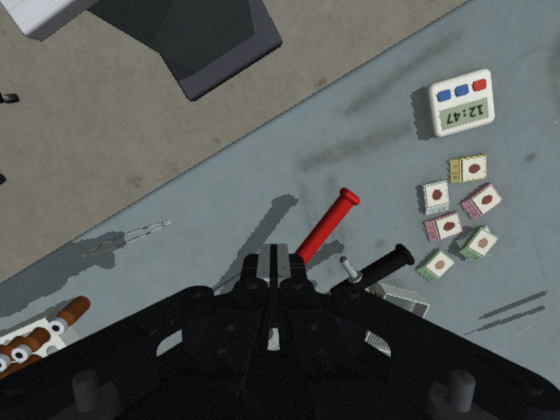

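The wrist view shows the lever end at px (350,195), the stop screw at (347,268) and the bar end at (405,255). They agree with the positions from the other cameras (yaw about 4°). Next I'll move to the +y side of the post and go down above the bar's height.

>>> {"method": "send_rows", "body": {"deltas": [{"fingers": 0, "x": 0, "y": 24, "z": 40, "twist": 0}, {"fingers": 0, "x": 0, "y": 24, "z": 40, "twist": 0}, {"fingers": 0, "x": 0, "y": 24, "z": 40, "twist": 0}, {"fingers": 0, "x": 0, "y": 25, "z": 40, "twist": 0}, {"fingers": 0, "x": 30, "y": 0, "z": 0, "twist": 0}, {"fingers": 0, "x": 30, "y": 0, "z": 0, "twist": 0}, {"fingers": 0, "x": 30, "y": 0, "z": 0, "twist": 0}, {"fingers": 0, "x": 25, "y": 0, "z": 0, "twist": 0}, {"fingers": 0, "x": 15, "y": 0, "z": 0, "twist": 0}, {"fingers": 0, "x": 0, "y": 0, "z": 0, "twist": 0}, {"fingers": 0, "x": 0, "y": 0, "z": 0, "twist": 0}]}}

```text
clock: 5.1
tcp_pos: [0.6086, 0.0045, 0.1213]
eef_rot: [0.684, 0.182, 0.683, -0.182]
ft_force: [0.2, 0.1, 0.5]
opening: -0.0001
```

```bash
python3 - <<'E'
from h import *
state()
for c in ("top","scene"):
    f=pts(c,("catch_post",),None)
    im=f["frame"][:,:,::-1]; c0=(200,110) if c=="top" else (170,150)
    cv2.imwrite(f"pics/{c}3.png",cv2.resize(im[c0[1]:c0[1]+150,c0[0]:c0[0]+200],None,fx=3,fy=3))
pr=np.array([16,50.]);P=np.array([547.5,-86.5]);a=np.radians(4);Rz=np.array([[np.cos(a),-np.sin(a)],[np.sin(a),np.cos(a)]])
n=20*np.array([np.cos(np.radians(60)),np.sin(np.radians(60))])
for th in np.arange(0,1.3,.23):
    p=P+Rz@(pr+28*np.array([np.cos(th),-np.sin(th)]))+n
    print(round(th,2),p.round(1),goto([p[0]/1e3,p[1]/1e3,.12]))
E
python3 -c "
import cv2,numpy as np
cv2.imwrite('pics/c3.png',cv2.resize(np.hstack([cv2.imread('pics/top3.png'),cv2.imread('pics/scene3.png')]),(800,300)))"
```

```text
t 5.1 tcp [608.6   4.5 121.3] head 60.1 F [0.2 0.1 0.5] op -0.0001
top catch_post []
scene catch_post [([586.0, -31.0, 106.0], 0.54)]
0.0 [597.9 -16.2] [  1.  -23.1   1.1]
0.23 [597.6 -22.7] [  1.  -28.8   4.1]
0.46 [595.9 -28.8] [  1.  -35.    5.6]
0.69 [592.8 -34.5] [  1.  -41.5   5.7]
0.92 [588.4 -39.2] [  1.  -47.7   4.4]
1.15 [583.2 -42.9] [  1.  -53.6   1.6]
```

View pics/c3.png

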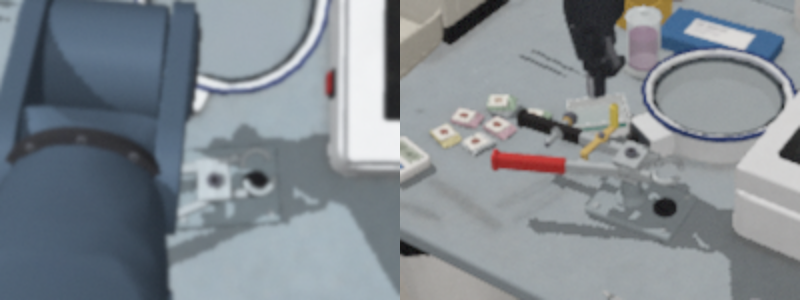

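The scene crop shows the shut fingers (600,85) on the far side of the yellow post (612,118), with clear space around them. I'll start pushing slowly along the computed arc, checking force.

>>> {"method": "send_rows", "body": {"deltas": [{"fingers": 0, "x": 0, "y": -10, "z": 1, "twist": 0}, {"fingers": 0, "x": 0, "y": -8, "z": 1, "twist": 0}, {"fingers": 0, "x": 0, "y": -4, "z": 1, "twist": 0}, {"fingers": 0, "x": 0, "y": -4, "z": 1, "twist": 0}, {"fingers": 0, "x": 0, "y": -4, "z": 1, "twist": 0}, {"fingers": 0, "x": 0, "y": -4, "z": 0.5, "twist": 0}, {"fingers": 0, "x": 0, "y": 0, "z": 0, "twist": 0}]}}

```text
clock: 6.18
tcp_pos: [0.5961, -0.028, 0.1205]
eef_rot: [0.683, 0.182, 0.683, -0.182]
ft_force: [0.4, -0.4, 0.8]
opening: -0.0
```

>>> {"method": "send_rows", "body": {"deltas": [{"fingers": 0, "x": 0, "y": -4, "z": 0.5, "twist": 0}, {"fingers": 0, "x": 0, "y": -4, "z": 0, "twist": 0}, {"fingers": 0, "x": 0, "y": -3, "z": -0.5, "twist": 0}, {"fingers": 0, "x": 0, "y": -2, "z": -0.5, "twist": 0}, {"fingers": 0, "x": 0, "y": 0, "z": 0, "twist": 0}]}}

```text
clock: 6.8
tcp_pos: [0.5886, -0.039, 0.1201]
eef_rot: [0.683, 0.182, 0.684, -0.183]
ft_force: [0.3, 0.1, 1.0]
opening: -0.0003
```

Run:
```python
from h import *
state()
pts("scene",("catch_post","catch_hinge"))
```

```text
t 6.8 tcp [588.6 -39.  120.1] head 60.1 F [0.3 0.1 1. ] op -0.0003
scene catch_post [([556.0, -39.0, 80.0], 0.65), ([394.0, -202.0, -3.0], 0.59)]
scene catch_hinge [([555.0, -41.0, 80.0], 0.75), ([545.0, -88.0, -1.0], 0.54)]
```

Run:
```python
from h import *
f=imaging.grab_frame("scene")
cv2.imwrite("pics/s4.png",cv2.resize(f["frame"][170:290,200:360,::-1],(800,600),interpolation=cv2.INTER_CUBIC))
```

```text
(no output)
```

View pics/s4.png

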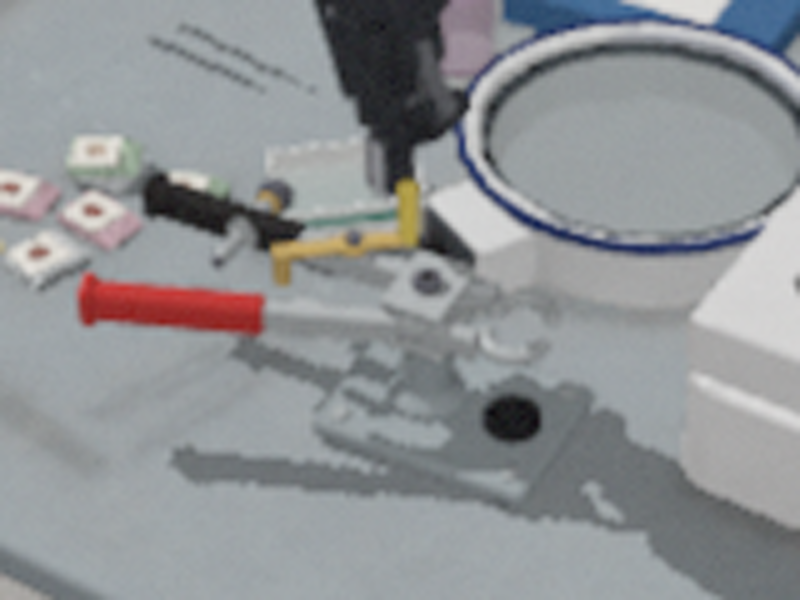

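The post has turned partway: it is at crop px (407,210) with the fingers behind it. I'll carry on along the arc.

>>> {"method": "send_rows", "body": {"deltas": [{"fingers": 0, "x": 0, "y": -3, "z": -1, "twist": 0}, {"fingers": 0, "x": 0, "y": -3, "z": -1, "twist": 0}, {"fingers": 0, "x": 0, "y": -2, "z": -1, "twist": 0}, {"fingers": 0, "x": 0, "y": 0, "z": 0, "twist": 0}]}}

```text
clock: 7.5
tcp_pos: [0.5834, -0.0439, 0.1205]
eef_rot: [0.684, 0.183, 0.682, -0.182]
ft_force: [8.8, 4.9, -3.4]
opening: -0.0002
```

Run:
```python
from h import *
state()
f=imaging.grab_frame("scene")
g=f["frame"].astype(int)
# yellow mask near the catch
hsv=cv2.cvtColor(f["frame"],cv2.COLOR_RGB2HSV)
m=cv2.inRange(hsv,(18,110,90),(35,255,255)); m[:190]=0;m[250:]=0;m[:,:245]=0;m[:,330:]=0
P=np.array([547.5,-86.5]);a=np.radians(4);Rz=np.array([[np.cos(a),-np.sin(a)],[np.sin(a),np.cos(a)]])
ys,xs=np.nonzero(m); i=xs>np.percentile(xs,80); print(xs.min(),xs.max(),ys.min(),ys.max(), "tip blob",xs[i].mean(),ys[i].mean())
for th in np.arange(.46,1.2,.115):
    r=[]
    for z in (117,107,90):
        p=P+Rz@(np.array([16,50])+28*np.array([np.cos(th),-np.sin(th)]))
        c=f["R"]@(np.array([p[0],p[1],z])/1e3)+f["t"]; r.append((f["fx"]*c[0]/c[2]+f["cx"],f["fy"]*c[1]/c[2]+f["cy"]))
    print(round(th,2),np.round(r,1).tolist())
```

```text
t 7.5 tcp [583.4 -43.9 120.5] head 60.1 F [ 8.8  4.9 -3.4] op -0.0002
254 283 207 223 tip blob 282.3157894736842 214.10526315789474
0.46 [[279.6, 203.6], [279.6, 206.8], [279.7, 212.0]]
0.58 [[280.2, 204.3], [280.3, 207.4], [280.3, 212.7]]
0.69 [[280.8, 205.0], [280.8, 208.2], [280.9, 213.4]]
0.81 [[281.2, 205.8], [281.2, 208.9], [281.3, 214.2]]
0.92 [[281.5, 206.6], [281.5, 209.7], [281.6, 215.0]]
1.04 [[281.6, 207.3], [281.6, 210.5], [281.7, 215.8]]
1.15 [[281.6, 208.2], [281.6, 211.3], [281.6, 216.6]]
```

At 10 N the TCP is where the 1.15 rad end stop was predicted to put it, so the catch is against its stop. I'll back off, lift, and go round to the robot side of the lever.

>>> {"method": "send_rows", "body": {"deltas": [{"fingers": 0, "x": 0, "y": 15, "z": 3, "twist": 0}, {"fingers": 0, "x": 0, "y": 20, "z": 0, "twist": 0}, {"fingers": 0, "x": -55, "y": 0, "z": 0, "twist": 0}, {"fingers": 0, "x": -55, "y": 0, "z": 0, "twist": 0}, {"fingers": 0, "x": 0, "y": -14, "z": -42, "twist": 0}, {"fingers": 0, "x": 0, "y": -14, "z": -42, "twist": 0}, {"fingers": 0, "x": 0, "y": -14, "z": -42, "twist": 0}, {"fingers": 0, "x": 0, "y": -14, "z": -42, "twist": 0}, {"fingers": 0, "x": 0, "y": 0, "z": 0, "twist": 9.5}, {"fingers": 0, "x": 0, "y": 0, "z": 0, "twist": 9.5}, {"fingers": 0, "x": 0, "y": 0, "z": 0, "twist": 9.5}, {"fingers": 0, "x": 0, "y": 0, "z": 0, "twist": 9.5}]}}

```text
clock: 9.05
tcp_pos: [0.4292, 0.0204, 0.2304]
eef_rot: [0.586, 0.396, 0.586, -0.396]
ft_force: [-0.1, 0.4, 0.7]
opening: 0.0
```

Run:
```python
from h import *
state()
pts("scene",("catch_post","catch_hinge","lever_press"),None)
f=pts("top",("catch_post","lever_press"),None)
s=imaging.grab_frame("scene")
cv2.imwrite("pics/s5.png",cv2.resize(s["frame"][170:290,200:360,::-1],(800,600),interpolation=cv2.INTER_CUBIC))
print(goto([.423,.018,.077]), goto([.4556,.0316,.077]))
```

```text
t 9.05 tcp [429.2  20.4 230.4] head 21.8 F [-0.1  0.4  0.7] op 0.0
scene catch_post [([439.0, -317.0, -0.0], 0.64), ([576.0, -56.0, 107.0], 0.54)]
scene catch_hinge [([558.0, -38.0, 80.0], 0.82)]
scene lever_press [([468.0, 32.0, 73.0], 0.67)]
top catch_post [([574.0, -57.0, 104.0], 0.45)]
top lever_press [([468.0, 36.0, 75.0], 0.77)]
[153.3  -6.2  -0.6] [153.3  29.1  -0.8]
```

View pics/s5.png

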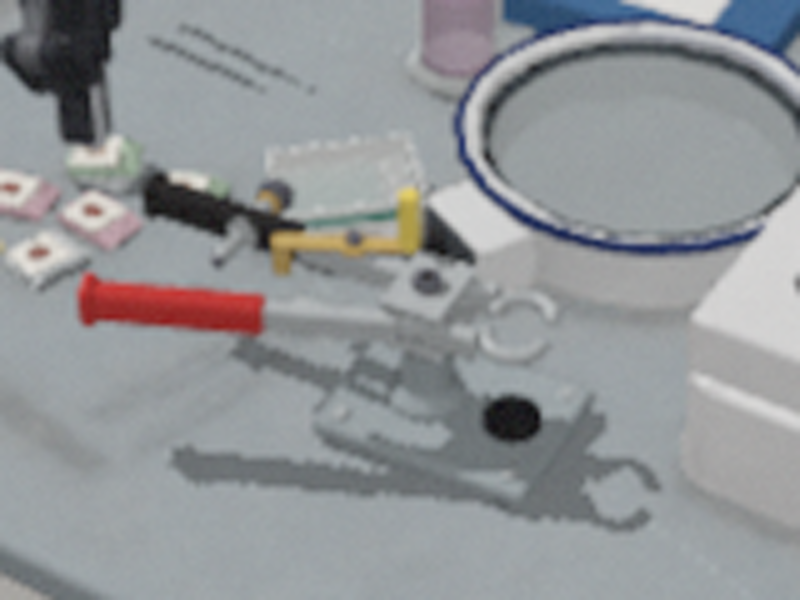

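The scene view shows the brass catch swung round, its post now at (408,220) beside the steel head, with nothing else moved. I'll measure its angle from the top view against the picture taken at the start.

Run:
```python
from h import *
f=imaging.grab_frame("top")
P=np.array([547.5,-86.5]);a=np.radians(4);Rz=np.array([[np.cos(a),-np.sin(a)],[np.sin(a),np.cos(a)]])
def ang(im):
    hsv=cv2.cvtColor(im,cv2.COLOR_RGB2HSV); m=cv2.inRange(hsv,(15,90,80),(38,255,255))
    k=np.zeros_like(m);k[165:225,260:305]=m[165:225,260:305]
    p=np.argwhere(k)[:,::-1].astype(np.float32)
    vx,vy,x0,y0=cv2.fitLine(p,cv2.DIST_HUBER,0,.01,.01).ravel(); 
    return len(p),np.degrees(np.arctan2(vy,vx)).round(1)%180,(x0.round(1),y0.round(1)),p.min(0),p.max(0)
print(ang(cv2.imread("pics/top0.png")[:,:,::-1].copy())); print(ang(f["frame"]))
pr=lambda X:(lambda c:np.array([f["fx"]*c[0]/c[2]+f["cx"],f["fy"]*c[1]/c[2]+f["cy"]]))(f["R"]@(np.array(X)/1e3)+f["t"])
for th in (0,.8,.9,1.0,1.15):
    u=np.array([np.cos(th),-np.sin(th)])
    A=pr([*(P+Rz@(np.array([16,50])-20*u)),85]);B=pr([*(P+Rz@(np.array([16,50])+28*u)),105]);d=B-A
    print(th,np.degrees(np.arctan2(d[1],d[0])).round(1)%180,A.round(1),B.round(1))
```

```text
(187, np.float32(93.0), (np.float32(281.8), np.float32(194.6)), array([279., 176.], dtype=float32), array([285., 213.], dtype=float32))
(188, np.float32(150.9), (np.float32(280.2), np.float32(194.5)), array([264., 183.], dtype=float32), array([296., 205.], dtype=float32))
0 87.1 [283. 204.] [281.8 179.4]
0.8 131.2 [275.9 201.4] [291.9 183.1]
0.9 136.8 [275.2 200.7] [292.9 184.1]
1.0 142.4 [274.6 199.9] [293.7 185.2]
1.15 150.7 [273.9 198.7] [294.8 186.9]
```

The angle reads 150.9°, against 150.7° predicted for 1.15 rad. The change from the start picture gives about 1.05, so the two differ slightly, but both are past 1.0, and 10 N against the stop supports it. Now I'll go down and approach the lever.

>>> {"method": "send_rows", "body": {"deltas": [{"fingers": 0, "x": 40, "y": -6, "z": 0, "twist": 0}, {"fingers": 0, "x": 40, "y": 0, "z": 0, "twist": 0}, {"fingers": 0, "x": 40, "y": 0, "z": 0, "twist": 0}, {"fingers": 0, "x": 22, "y": 0, "z": 0, "twist": 0}, {"fingers": 0, "x": 11, "y": 0, "z": 0, "twist": 0}, {"fingers": 0, "x": 0, "y": 12, "z": 0, "twist": 0}, {"fingers": 0, "x": 0, "y": 10, "z": 0, "twist": 0}, {"fingers": 0, "x": 0, "y": 4, "z": 0, "twist": 0}, {"fingers": 0, "x": 0, "y": 4, "z": 0, "twist": 0}, {"fingers": 0, "x": 0, "y": 4, "z": 0, "twist": 0}, {"fingers": 0, "x": 0, "y": 4, "z": 0, "twist": 0}, {"fingers": 0, "x": 0, "y": 0, "z": 0, "twist": 0}]}}

```text
clock: 11.0
tcp_pos: [0.4584, 0.0318, 0.0772]
eef_rot: [0.586, 0.395, 0.587, -0.395]
ft_force: [-1.7, -0.9, 1.0]
opening: -0.0003
```

>>> {"method": "send_rows", "body": {"deltas": [{"fingers": 0, "x": 0, "y": 4, "z": 0, "twist": 0}, {"fingers": 0, "x": 0, "y": 4, "z": 0, "twist": 0}, {"fingers": 0, "x": 0, "y": 4, "z": 0, "twist": 0}, {"fingers": 0, "x": 0, "y": 4, "z": 0, "twist": 0}, {"fingers": 0, "x": 0, "y": 4, "z": 0, "twist": 0}, {"fingers": 0, "x": 0, "y": 2, "z": 0, "twist": 0}, {"fingers": 0, "x": 0, "y": 0, "z": 0, "twist": 0}]}}

```text
clock: 11.88
tcp_pos: [0.4789, 0.0403, 0.0772]
eef_rot: [0.586, 0.395, 0.587, -0.395]
ft_force: [-5.5, 1.3, 1.1]
opening: -0.0002
```

>>> {"method": "send_rows", "body": {"deltas": [{"fingers": 0, "x": 0, "y": 2, "z": 0, "twist": 0}, {"fingers": 0, "x": 0, "y": 2, "z": 0, "twist": 0}, {"fingers": 0, "x": 0, "y": 0, "z": 0, "twist": 0}]}}

```text
clock: 12.25
tcp_pos: [0.4825, 0.0418, 0.0772]
eef_rot: [0.586, 0.395, 0.587, -0.395]
ft_force: [-4.9, 2.0, 0.6]
opening: -0.0003
```

>>> {"method": "send_rows", "body": {"deltas": [{"fingers": 0, "x": 0, "y": 2, "z": 0, "twist": 0}, {"fingers": 0, "x": 0, "y": 2, "z": 0, "twist": 0}, {"fingers": 0, "x": 0, "y": 0, "z": 0, "twist": 0}]}}

```text
clock: 12.62
tcp_pos: [0.4862, 0.0432, 0.0771]
eef_rot: [0.586, 0.395, 0.587, -0.395]
ft_force: [-6.2, 2.1, 0.8]
opening: -0.0003
```

>>> {"method": "send_rows", "body": {"deltas": [{"fingers": 0, "x": 0, "y": 2, "z": 0, "twist": 0}, {"fingers": 0, "x": 0, "y": 0, "z": 0, "twist": 0}]}}

```text
clock: 12.88
tcp_pos: [0.4876, 0.0438, 0.0771]
eef_rot: [0.586, 0.394, 0.587, -0.395]
ft_force: [-8.0, -0.7, 2.1]
opening: 0.0001
```

>>> {"method": "send_rows", "body": {"deltas": [{"fingers": 0, "x": 0, "y": 1, "z": 0, "twist": 0}, {"fingers": 0, "x": 0, "y": 0, "z": 0, "twist": 0}]}}

```text
clock: 13.12
tcp_pos: [0.4879, 0.044, 0.077]
eef_rot: [0.586, 0.394, 0.588, -0.396]
ft_force: [-10.4, -2.2, 4.0]
opening: 0.0001
```

The TCP moved only 0.3 mm for a 1 mm command and the force went up, so the lever is on the stop screw. I'll push slightly firmer and hold.

>>> {"method": "send_rows", "body": {"deltas": [{"fingers": 0, "x": 0, "y": 0.7, "z": 0, "twist": 0}, {"fingers": 0, "x": 0, "y": 0, "z": 0, "twist": 0}, {"fingers": 0, "x": 0, "y": 0, "z": 0, "twist": 0}]}}

```text
clock: 13.5
tcp_pos: [0.4881, 0.0441, 0.077]
eef_rot: [0.585, 0.394, 0.588, -0.396]
ft_force: [-13.6, -4.1, 7.0]
opening: -0.0003
```

>>> {"method": "send_rows", "body": {"deltas": [{"fingers": 0, "x": 0, "y": -0.3, "z": 0, "twist": 0}, {"fingers": 0, "x": 0, "y": 0, "z": 0, "twist": 0}, {"fingers": 0, "x": 0, "y": 0, "z": 0, "twist": 0}, {"fingers": 0, "x": 0, "y": 0, "z": 0, "twist": 0}]}}

```text
clock: 14.0
tcp_pos: [0.488, 0.0441, 0.077]
eef_rot: [0.586, 0.394, 0.588, -0.396]
ft_force: [-11.4, -2.9, 6.6]
opening: -0.0005
```

Run:
```python
from h import *
s=imaging.grab_frame("scene")
cv2.imwrite("pics/s6.png",cv2.resize(s["frame"][170:290,200:360,::-1],(800,600),interpolation=cv2.INTER_CUBIC))
state()
```

```text
t 14.05 tcp [488.  44.  77.] head 22.1 F [-12.  -3.   6.] op 0.0001
```

View pics/s6.png

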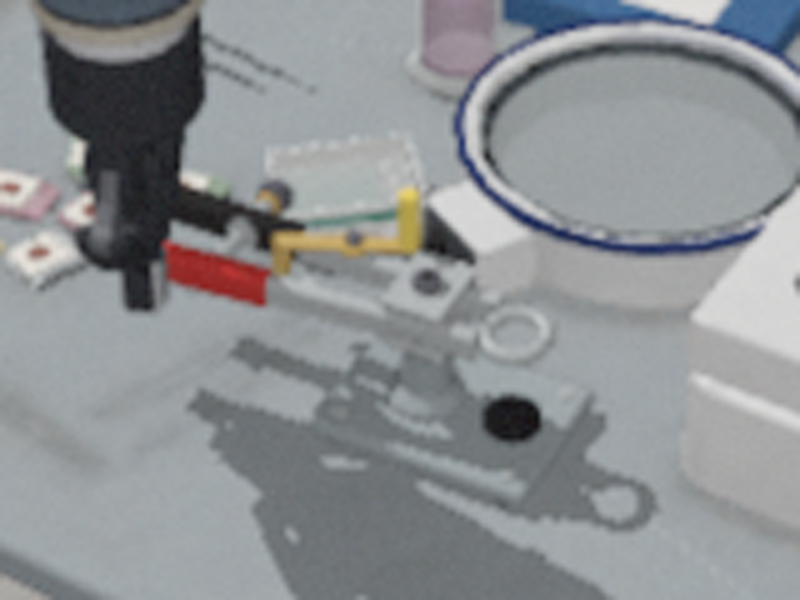

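>>> {"method": "send_rows", "body": {"deltas": [{"fingers": 0, "x": 0, "y": 0, "z": 0, "twist": 0}, {"fingers": 0, "x": 0, "y": 0, "z": 0, "twist": 0}, {"fingers": 0, "x": 0, "y": 0, "z": 0, "twist": 0}, {"fingers": 0, "x": 0, "y": 0, "z": 0, "twist": 0}, {"fingers": 0, "x": 0, "y": 0, "z": 0, "twist": 0}, {"fingers": 0, "x": 0, "y": 0, "z": 0, "twist": 0}, {"fingers": 0, "x": 0, "y": 0, "z": 0, "twist": 0}, {"fingers": 0, "x": 0, "y": 0, "z": 0, "twist": 0}, {"fingers": 0, "x": 0, "y": 0, "z": 0, "twist": 0}, {"fingers": 0, "x": 0, "y": 0, "z": 0, "twist": 0}, {"fingers": 0, "x": 0, "y": 0, "z": 0, "twist": 0}, {"fingers": 0, "x": 0, "y": 0, "z": 0, "twist": 0}]}}

```text
clock: 15.55
tcp_pos: [0.4881, 0.044, 0.077]
eef_rot: [0.586, 0.394, 0.588, -0.396]
ft_force: [-12.1, -3.3, 5.6]
opening: 0.0001
```

The image shows the lever in against the screw at about (238,235), with the jaws closed and the bar clear of the fingers. The lever has travelled about 34 mm (around 0.23 rad), so its inner face comes out at the screw tip measured earlier. I'll hold a little longer, then let it out slowly.

>>> {"method": "send_rows", "body": {"deltas": [{"fingers": 0, "x": 0, "y": 0, "z": 0, "twist": 0}, {"fingers": 0, "x": 0, "y": 0, "z": 0, "twist": 0}, {"fingers": 0, "x": 0, "y": 0, "z": 0, "twist": 0}, {"fingers": 0, "x": 0, "y": 0, "z": 0, "twist": 0}, {"fingers": 0, "x": 0, "y": -4, "z": 0, "twist": 0}, {"fingers": 0, "x": 0, "y": -5, "z": 0, "twist": 0}, {"fingers": 0, "x": 0, "y": -5, "z": 0, "twist": 0}, {"fingers": 0, "x": 0, "y": -5, "z": 0, "twist": 0}, {"fingers": 0, "x": 0, "y": -5, "z": 0, "twist": 0}, {"fingers": 0, "x": 0, "y": -5, "z": 0, "twist": 0}, {"fingers": 0, "x": 0, "y": -5, "z": 0, "twist": 0}, {"fingers": 0, "x": 0, "y": -6, "z": 0, "twist": 0}]}}

```text
clock: 17.05
tcp_pos: [0.4526, 0.0292, 0.0775]
eef_rot: [0.587, 0.395, 0.586, -0.395]
ft_force: [0.1, -0.4, -0.1]
opening: 0.0004
```

>>> {"method": "send_rows", "body": {"deltas": [{"fingers": 0, "x": 0, "y": -15, "z": 0, "twist": 0}, {"fingers": 0, "x": 0, "y": -20, "z": 0, "twist": 0}, {"fingers": 0, "x": -50, "y": 0, "z": 0, "twist": 0}, {"fingers": 0, "x": -50, "y": -20, "z": 0, "twist": 0}, {"fingers": 0, "x": -40, "y": -20, "z": 0, "twist": 0}, {"fingers": 0, "x": 0, "y": 0, "z": 0, "twist": 0}, {"fingers": 0, "x": 0, "y": 0, "z": 0, "twist": 0}]}}

```text
clock: 17.92
tcp_pos: [0.3826, 0.001, 0.2167]
eef_rot: [0.586, 0.395, 0.587, -0.395]
ft_force: [-0.6, -0.3, 0.2]
opening: 0.0001
```

Run:
```python
from h import *
state()
f=pts("top",("lever_press","catch_post","vial","timer"),"top7")
pts("scene",("lever_press","catch_post"))
a=cv2.imread("pics/top0.png");b=f["frame"][:,:,::-1]
red=lambda i:(lambda m:np.argwhere(m[215:255,220:300])[:,::-1])(cv2.inRange(cv2.cvtColor(i.copy(),cv2.COLOR_BGR2HSV),(0,150,80),(8,255,255)))
for i in(a,b): p=red(i); print(len(p),p.mean(0)+[220,215])
hsv=cv2.cvtColor(b.copy(),cv2.COLOR_BGR2HSV);m=cv2.inRange(hsv,(15,90,80),(38,255,255));p=np.argwhere(m[165:225,260:305])[:,::-1].astype(np.float32)
v=cv2.fitLine(p,cv2.DIST_HUBER,0,.01,.01).ravel();print("catch deg",np.degrees(np.arctan2(v[1],v[0]))%180)
cv2.imwrite("pics/c7.png",cv2.resize(np.hstack([a[120:280,140:400],b[120:280,140:400]]),None,fx=1.5,fy=1.5))
```

```text
t 17.93 tcp [382.6   1.  216.7] head 22.1 F [-0.6 -0.3  0.2] op 0.0001
top lever_press [([468.0, 35.0, 77.0], 0.84)]
top catch_post [([577.0, -61.0, 104.0], 0.64)]
top vial [([439.0, -317.0, -3.0], 0.45)]
top timer [([455.0, 219.0, -1.0], 0.96)]
scene lever_press [([468.0, 34.0, 70.0], 0.96)]
scene catch_post [([575.0, -57.0, 104.0], 0.57)]
230 [252.8173913  231.55217391]
232 [252.74568966 231.60775862]
catch deg 150.92548
```

View pics/c7.png

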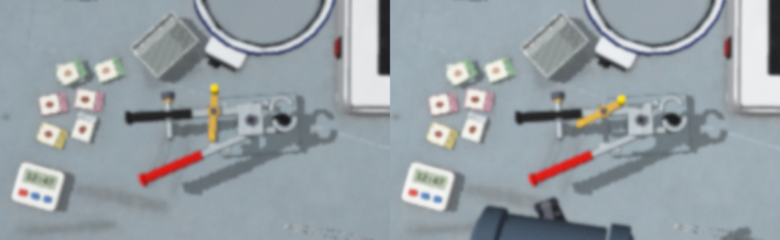

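The before and after views match: the lever is fully out (red centroid within 0.1 px), the catch is still off, and the bystanders have not moved. Handing in.

```bash
python3 -c "
from rig import bot
print(bot.sign_off())"
```

```text
the job is handed in; nothing more can be done
None
```

The crimper check is done and handed in at about 18 s: the hand lever stops on its screw, short of the bar, and the safety catch is off.

- **Catch:** I pushed the yellow post with the shut fingers until it met its end stop at about 10 N. The tool was then where 1.15 rad was predicted to put it.
- **Lever:** I pressed it in with the finger backs by about 34 mm (around 0.23 rad), until it was solid on the stop screw. I held it there for about 2.9 s, mostly at 12–13 N sideways. The peak was about 14 N sideways, or 16 N counting an upward component, just over the 10–15 N asked for and well under 35 N. Then I let it out slowly.
- **Last checks:** In the top view the lever is back where it started, within 0.1 px. The catch angle did not change during the lever press, the things next to the crimper look unmoved, and the robot is clear with no force on it.
- **One disagreement:** The catch angle reads 1.15 rad from the final picture alone. Compared with the starting picture it comes out nearer 1.05. Both are past the 1.0 that counts as off.
- **Refused calls:** My first two move calls were refused because rows need every field filled in. Nothing moved.

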